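# Set the small round flask on the balance

### The arm

A 6-joint arm with a two-finger parallel gripper is mounted at the origin on the work surface. World frame = base frame: x ahead of the robot, y to its left, z up, the work surface at z = 0. Lengths are in m, angles in rad, forces in N, time in s.
With the tool pointing down it reaches from about 0.375 to 0.9 m from the base axis. Payload 3.1 kg.
Tool frame: the origin (TCP) lies at the very end of the fingers, on their centre line; the grasp point (between the pads) lies 19 mm behind it; z points along the fingers, y is the direction in which the jaws open and shut (so a half turn about z gives the same grasp; the last joint's range is limited). The gripper opens to 85 mm and grips with 20 to 120 N. Pads are 22 mm wide; open, the fingers measure 114 mm over their backs; the gripper's body (76 mm by 85 mm) begins 54 mm behind the grasp point. The pads swing forward as they close: fully open they stand 13 mm farther back than shut.
Start: joints at [0.94, 0.527, 1.433, -0, 1.181, -0.178], TCP at [0.273, 0.562, 0.231] pointing down, gripper open.
Joint ranges: [-3.08, 3.08], [-0.75, 2.2], [0.22, 2.44], [-1.43, 4.57], [0, 2.65], [-2.85, 2.85]. Speed limits (rad/s): [2.79, 2.79, 3.14, 3.14, 3.14, 3.14].

### API

Orientations are given as a unit quaternion [x, y, z, w].
In Python, from station import * gives the robot as it stands.
- The arm moves only by the tool jog_arm, never from a script. Its argument "motion" is a list of rows, each a list of 5 numbers: the shift along the world's x, y, z in cm, then the turn about the world's z in degrees, then the closure in counts, from 0 (fully open) to 255 (shut). In form: [[tx, ty, tz, yaw, jaw], ...]. A call has 1 to 10 rows; each row shifts and turns the pose as measured when the row begins; what a row does not reach is not made up. A row lasts 1/12 s, in which the tool goes at most 41.7 mm and 7.16 degrees, less where a joint would pass 70% of its speed; a pose out of reach is approached as far as the arm can. A call with a gripper value outside its range is refused whole. The fingers move at their own pace and stop on an object; "squeeze" is the grip in N (left out, the last holds). Time passes only in rows, so rows that do not move let the fingers close. It gives the time, the measured TCP pose, the force and the opening at its end, in the units of the state.
- sense(): the state, without advancing time (a new reading comes with each control period).
- snapshot(name): name is "scene" or "top" or "wrist"; returns a dict with "img" (420x560x3 uint8, red, green, blue), "depth" (420x560 float32, m along the optical axis (not along the pixel's ray), 0 where there is no reading), "intrinsics" (3x3 intrinsics, pixels), "eye" and "attitude" of the camera in the world. Camera axes: x right, y down, z forward; pixel columns grow to the right and rows downward; lengths in m; the calibration is good to about 2 mm. A picture is of the moment at which its call begins.
- sign_off(): hands the job in, once; it reports no verdict.
The state is a dict: "t": time; "q": joint angles; "qd": joint speeds; "tau": joint torques, N m; "tcp_pos": TCP position; "tool_rot": TCP orientation; "force": force on the tool from outside, world axes, zero at the start; "ft_torque": the same for the moment, N m; "finger_gap": opening from 0.0 (shut) to 1.0 (fully open).
Only numpy, scipy, OpenCV 4.12 (cv2) and the standard library are available. Lean on these libraries where they do the work, as an engineer would, in place of code of your own. Each camera call takes 0.05 s, during which the arm holds its last target.

### The job

Take the smaller of the two round-bottomed flasks out of its cork ring on the bench and set it in the cork ring on the balance pan, ready for weighing: upright, level and centred in the ring, lowered gently and not dropped. Leave the large round flask and the conical flask standing as they are.

Things in the scene. Friction and masses are not known exactly. Their poses are not given: they have to be found in the camera images.
- small_flask: The flask to move: small clear-glass round-bottomed flask, loose, about 0.1 kg, 124 mm tall. Its bulb is a ball of 64 mm diameter; a plain straight neck of 24 mm diameter rises from the bulb, from 62 mm to 124 mm above the underside. Origin at the lowest point of the bulb, z up along the neck. It starts upright in a low cork ring (80 mm outside, 44 mm hole, 28 mm high, fixed to the bench); its lowest point is then 19 mm above the bench.
- large_flask: Bystander: large clear-glass round-bottomed flask, loose, 146 mm tall, bulb 84 mm in diameter, neck 32 mm. Origin at the lowest point of the bulb, z up along the neck. It stands in a wider cork ring (104 mm outside, 30 mm high). Not to be disturbed.
- conical_flask: Bystander: clear-glass conical flask with a flat base, loose, 107 mm tall, base 76 mm and neck 25 mm in diameter, standing on the bench. Origin at the centre of its underside, z up. Not to be disturbed.
- seat (a point): Centre of the hole of the cork ring on the balance pan, at the level of the ring's top face, 90 mm above the bench; z up. The ring (80 mm outside, 44 mm hole, 24 mm high) is fixed on the round steel pan (136 mm across) of a white low bench balance that does not move. When the small flask sits in this ring, the lowest point of its bulb is 9 mm below this point. Another, empty cork ring like it stands on the bench and is not the one meant.
Mind the look-alikes: they are no part of the job. What is shaped like the small_flask but green or red is not meant.

How it is judged:
By the outcome, as a careful person would: the job done as asked, in the order asked, and still so for the second after the job is handed in, with the robot touching nothing.
It also fails if it takes over 42 s, if anything falls off the work surface, if the arm or the gripper's body presses on something with over 40 N, if the wrist force passes 120 N, or if a joint passes its speed limit or range.

## Working session

There is one attempt and no reset: what is moved stays moved. The work goes in short steps, Python scripts to look and compute and a tool call to move; the robot and the scene stay as the last step left them, time stands still between calls to the robot, and variables do not carry over. Pictures are saved under pics/ and viewed, and the job is handed in when it is done.

Besides the shell and the picture viewer there is one more tool, called after ">>>" in YAML: its name, and indented under it one key for each argument. jog_arm: Moves the arm, as the interface text tells. Its arguments: {"type":"object","properties":{"motion":{"type":"array","items":{"type":"array","items":{"type":"number"}}},"squeeze":{"type":"number"}},"required":["motion"]}

```bash
mkdir -p pics; python3 - <<'E'
from station import *
import cv2,pickle
d={n:snapshot(n) for n in("scene","top","wrist")}
pickle.dump(d,open('s0.pkl','wb'))
for n in d:
    cv2.imwrite(f'pics/{n}0.png',d[n]['img'][:,:,::-1]); print(n,d[n]['intrinsics'],d[n]['eye'],d[n]['attitude'])
print(sense())
E
```

```text
scene [[447.73626437   0.         280.78719777]
 [  0.         447.73626437 213.62881691]
 [  0.           0.           1.        ]] [ 1.12469822 -0.12844553  0.72355154] [ 0.76061889  0.5515409  -0.20805286 -0.27198447]
top [[424.06062275   0.         274.774171  ]
 [  0.         424.06062275 212.74872085]
 [  0.           0.           1.        ]] [0.52819443 0.02942754 0.91503871] [ 0.71241737 -0.69970484  0.04276793 -0.0323347 ]
wrist [[329.10410648   0.         281.51358589]
 [  0.         329.10410648 214.55053845]
 [  0.           0.           1.        ]] [0.20966009 0.59311709 0.37313183] [0.83945216 0.52526789 0.07301056 0.11867256]
{'t': 0.15, 'q': array([ 9.39509895e-01,  5.28254738e-01,  1.43360050e+00,  1.85747326e-05,
        1.18141859e+00, -1.78475931e-01]), 'qd': array([ 8.49489846e-05, -1.97118412e-03, -2.43821892e-03,  1.11606811e-03,
        3.15168495e-04,  1.92044124e-03]), 'tau': array([ 1.09857654e-03, -4.42742622e+01, -1.78276348e+01, -1.91111376e-04,
        5.62790665e-03, -6.41049240e-06]), 'tcp_pos': array([0.27306089, 0.56158557, 0.23055951]), 'tool_rot': array([ 2.24479334e-01,  9.74478487e-01, -7.69240383e-04, -3.39009521e-04]), 'force': array([ 0.60837207, -0.36716017,  0.08152517]), 'ft_torque': array([0.02889653, 0.02615265, 0.00627385]), 'finger_gap': 0.9988267550771686}
```

View pics/scene0.png

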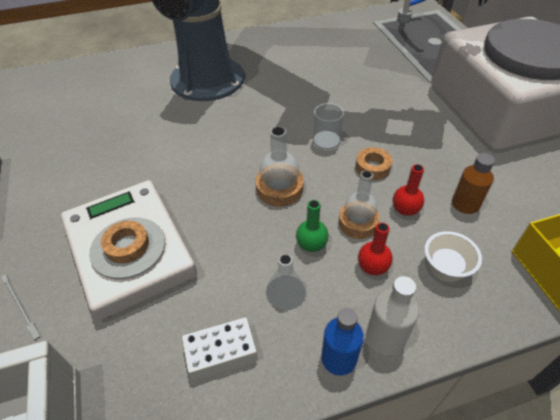

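View pics/top0.png

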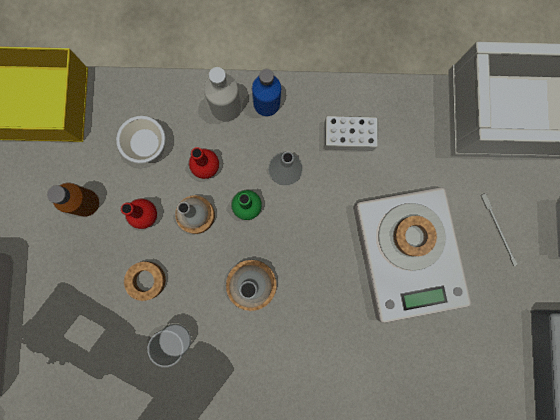

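View pics/wrist0.png

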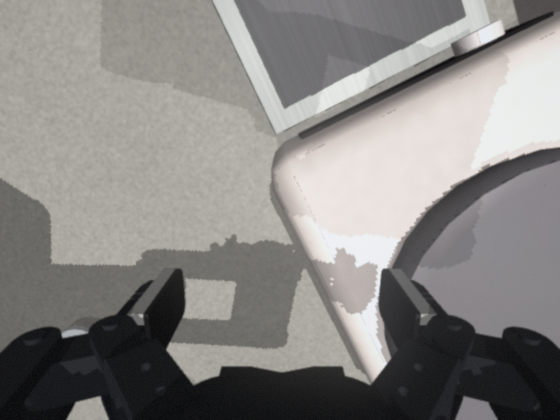

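Candidates for the small flask, in the top picture:
- Clear flask in the small ring at (194,213): clear, round and in the smaller ring, so it fits.
- Clear flask in the wide ring at (250,285): the large one.
- Grey cone at (285,167): the conical flask.
- Green (246,204) and red (140,212), (204,162): look-alikes.

For the target ring, (415,235) lies on the balance; the empty ring at (145,281) stands on the bench. I'll measure both and crop to confirm.

```bash
cat > h.py <<'E'
import numpy as np,cv2
from scipy.spatial.transform import Rotation as R
def ray(c,u,v):
    K=np.array(c['intrinsics']);d=np.stack([(np.asarray(u)-K[0,2])/K[0,0],(np.asarray(v)-K[1,2])/K[1,1],np.ones_like(np.asarray(u,float))],-1)
    return d@R.from_quat(c['attitude']).as_matrix().T
def onz(c,u,v,z):
    d=ray(c,u,v);e=np.array(c['eye']);return e+d*((z-e[2])/d[...,2])[...,None]
def proj(c,P):
    p=(np.atleast_2d(P)-c['eye'])@R.from_quat(c['attitude']).as_matrix();q=p@np.array(c['intrinsics']).T;return q[:,:2]/q[:,2:]
def cloud(c):
    v,u=np.mgrid[0:420,0:560];D=c['depth'];return np.array(c['eye'])+ray(c,u,v)*D[...,None]
E
python3 - <<'E'
from h import *
import pickle
d=pickle.load(open('s0.pkl','rb'))
from scipy.optimize import least_squares
def circ(P):
    f=lambda x:np.hypot(P[:,0]-x[0],P[:,1]-x[1])-x[2]
    r=least_squares(f,[*P.mean(0)[:2],.04],loss='soft_l1',f_scale=.001);return r.x.round(4)
rings={'small':((194,213),(360,217),.028),'seat':((415,235),(125,241),.09),'empty':((145,281),(374,163),.024),'large':((250,285),(280,184),.03)}
for cn,i in(('top',0),('scene',1)):
    c=d[cn];hsv=cv2.cvtColor(c['img'],cv2.COLOR_RGB2HSV);m=((hsv[...,0]>4)&(hsv[...,0]<20)&(hsv[...,1]>90)&(hsv[...,2]>70)).astype(np.uint8)
    C=cloud(c)
    for n,r in rings.items():
        u,v=r[i];w=np.zeros_like(m);cv2.circle(w,(u,v),34,1,-1);mm=(m&w)>0
        P=C[mm&(c['depth']>0)];P=P[np.abs(P[:,2]-r[2])<.006]
        hull=cv2.convexHull(np.argwhere(mm)[:,::-1].astype(np.int32))[:,0]
        Q=onz(c,hull[:,0].astype(float),hull[:,1].astype(float),r[2])
        print(cn,n,mm.sum(),'depth ctr',P.shape[0],P.mean(0).round(4) if len(P) else '', 'hullcirc',circ(Q))
# necks: rim centre pixel guess -> print depth info
for cn,b in(('top',(160,185,230,245)),('scene',(330,160,395,245))):
    im=d[cn]['img'][b[1]:b[3],b[0]:b[2]];cv2.imwrite(f'pics/crop_{cn}.png',cv2.resize(im[:,:,::-1],None,fx=7,fy=7,interpolation=cv2.INTER_CUBIC))
E
python3 -c "
import cv2
a=cv2.imread('pics/crop_top.png');b=cv2.imread('pics/crop_scene.png');import numpy as np
h=595;o=np.zeros((h,1000,3),'uint8');o[:a.shape[0],:a.shape[1]]=a;o[:b.shape[0],500:500+b.shape[1]]=b[:h];cv2.imwrite('pics/crop.png',cv2.resize(o,(800,476)))"
```

```text
top small 380 depth ctr 332 [0.6098 0.1739 0.0285] hullcirc [0.6171 0.1858 0.0398]
top seat 910 depth ctr 892 [ 0.5765 -0.2584  0.0899] hullcirc [ 0.5766 -0.2584  0.0395]
top empty 854 depth ctr 698 [0.4769 0.2857 0.0279] hullcirc [0.477  0.2867 0.0399]
top large 621 depth ctr 572 [0.4775 0.0602 0.0302] hullcirc [0.4728 0.0639 0.0515]
scene small 637 depth ctr 429 [0.6371 0.1757 0.029 ] hullcirc [0.6295 0.1808 0.0446]
scene seat 1294 depth ctr 987 [ 0.5829 -0.2589  0.0909] hullcirc [ 0.5855 -0.2579  0.0437]
scene empty 776 depth ctr 400 [0.4832 0.2848 0.027 ] hullcirc [0.483  0.285  0.0475]
scene large 853 depth ctr 579 [0.5002 0.0561 0.031 ] hullcirc [0.4886 0.0602 0.0559]
```

View pics/crop.png

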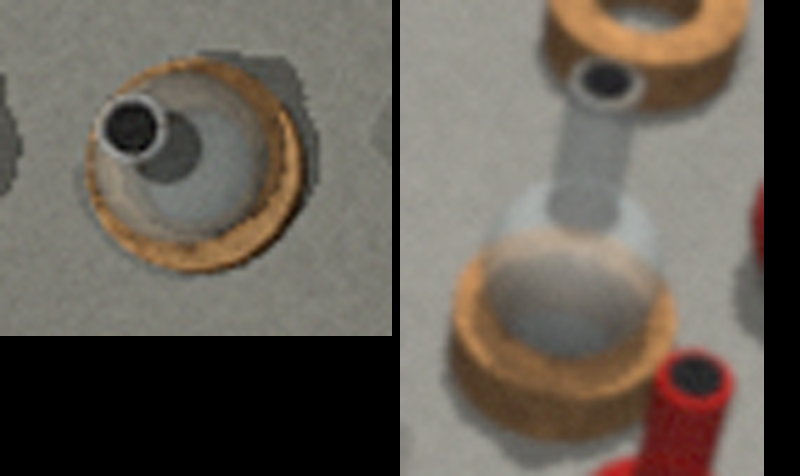

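The crop confirms it: clear glass, plain neck, sitting in the 80 mm ring. Next I'll cross-check the mouth position and locate the neighbours' necks so I can choose a jaw direction.

```bash
python3 - <<'E'
from h import *
import pickle
d=pickle.load(open('s0.pkl','rb'));t,s=d['top'],d['scene']
print('mouth',onz(t,183.75,207.7,.143),onz(s,366.8,174.3,.143))
a,b=onz(t,np.array(183.75),np.array(207.7),.143),0
print('proj ring axis top',proj(t,[[.617,.186,.143],[.617,.186,.028]]),'scene',proj(s,[[.617,.186,.143],[.617,.186,.028]]))
for n,uv in dict(red1=(127,209),red2=(197,153),green=(243,199),large=(249,290)).items():
    z=.146+.02 if n=='large' else .124
    print(n,onz(t,float(uv[0]),float(uv[1]),z).round(3), onz(t,float(uv[0]),float(uv[1]),.11).round(3))
C=cloud(t);C2=cloud(s)
for P in (C,C2):
    # height map of things near target taller than .08
    ok=(P[...,2]>.085)&(P[...,2]<.25)&(np.hypot(P[...,0]-.617,P[...,1]-.186)<.14)
    Q=P[ok]; 
    k=np.unique((Q[:,:2]/.02).round().astype(int),axis=0)
    for i in k:
        m=((Q[:,:2]/.02).round()==i).all(1)
        if m.sum()>3: print(i*.02,m.sum(),Q[m].mean(0).round(3),Q[m,2].max().round(3))
    print()
for n,uv in dict(tallwhite=(218,76),blue=(266,77),bowl=(141,140)).items(): print(n,C[uv[1],uv[0]])
from scipy.spatial.transform import Rotation as R
print(R.from_quat([0.22448,.97448,-.00077,-.00034]).as_matrix().round(3))
E
```

```text
mouth [0.6167907  0.18520238 0.143     ] [0.61789241 0.18833275 0.143     ]
proj ring axis top [[183.31689655 207.57801476]
 [194.21652435 214.05193123]] scene [[365.41804883 174.26222077]
 [358.110253   214.76191318]]
red1 [0.615 0.295 0.124] [0.616 0.299 0.11 ]
red2 [0.724 0.168 0.124] [0.727 0.171 0.11 ]
green [0.638 0.079 0.124] [0.639 0.08  0.11 ]
large [0.472 0.062 0.166] [0.468 0.064 0.11 ]
[0.6  0.18] 43 [0.607 0.183 0.121] 0.146
[0.6 0.2] 5 [0.607 0.191 0.135] 0.144
[0.6  0.28] 21 [0.608 0.288 0.11 ] 0.127
[0.6 0.3] 31 [0.606 0.295 0.115] 0.129
[0.62 0.08] 28 [0.628 0.077 0.114] 0.127
[0.62 0.18] 127 [0.618 0.181 0.134] 0.148
[0.62 0.2 ] 35 [0.618 0.194 0.144] 0.147
[0.62 0.28] 73 [0.617 0.286 0.112] 0.129
[0.62 0.3 ] 82 [0.618 0.298 0.125] 0.129
[0.64 0.06] 28 [0.637 0.068 0.116] 0.127
[0.64 0.08] 95 [0.64  0.079 0.125] 0.129
[0.72 0.16] 110 [0.72  0.163 0.114] 0.129
[0.72 0.18] 53 [0.72  0.175 0.12 ] 0.129
[0.74 0.16] 14 [0.733 0.166 0.125] 0.127
[0.74 0.18] 10 [0.733 0.174 0.125] 0.126

[0.6  0.18] 5 [0.609 0.185 0.144] 0.146
[0.6 0.3] 8 [0.608 0.296 0.126] 0.129
[0.62 0.18] 260 [0.624 0.18  0.123] 0.147
[0.62 0.2 ] 55 [0.625 0.193 0.127] 0.148
[0.62 0.28] 143 [0.621 0.286 0.109] 0.128
[0.62 0.3 ] 128 [0.624 0.297 0.114] 0.13
[0.64 0.06] 81 [0.644 0.067 0.11 ] 0.128
[0.64 0.08] 116 [0.644 0.079 0.12 ] 0.129
[0.64 0.18] 57 [0.631 0.185 0.113] 0.145
[0.66 0.06] 4 [0.65  0.07  0.102] 0.109
[0.66 0.08] 80 [0.651 0.077 0.105] 0.127
[0.72 0.16] 97 [0.725 0.161 0.116] 0.128
[0.72 0.18] 32 [0.723 0.174 0.127] 0.128
[0.74 0.16] 136 [0.735 0.163 0.109] 0.13
[0.74 0.18] 52 [0.735 0.174 0.111] 0.128

tallwhite [0.85747935 0.12725258 0.16864953]
blue [0.86457434 0.03966309 0.15305636]
bowl [0.77619109 0.30802741 0.01836887]
[[-0.899  0.438 -0.001]
 [ 0.438  0.899 -0.001]
 [ 0.    -0.002 -1.   ]]
```

The target axis is at about (0.617, 0.186), with the mouth and ring centres agreeing. Neighbouring necks are at least 0.105 m away, so the current jaw direction is clear. I'll move over it at height.

>>> jog_arm:
  motion:
    - [2.5,-2.8,0,0,0]
    - [2.5,-2.8,0,0,0]
    - [2.5,-2.8,0,0,0]
    - [2.5,-2.8,0,0,0]
    - [2.5,-2.8,0,0,0]
    - [2.5,-2.8,0,0,0]
    - [2.5,-2.8,0,0,0]
    - [2.5,-2.8,0,0,0]
    - [2.5,-2.8,0,0,0]
    - [2.5,-2.8,0,0,0]
  squeeze: 25

```text
t: 0.98
tcp_pos: [0.523, 0.2744, 0.2274]
tool_rot: [0.217, 0.976, -0.001, -0.004]
force: [-0.1, 0.0, -0.4]
finger_gap: 1.002
```

>>> jog_arm:
  motion:
    - [2.5,-2.4,0,0,60]
    - [2.5,-2.4,0,0,60]
    - [2.2,-2.0,0.3,0,60]
    - [1.2,-1.0,0.2,0,60]
    - [0.6,-0.6,0,0,60]
    - [0,0,0,0,60]
    - [0,0,0,0,60]

```text
t: 1.57
tcp_pos: [0.621, 0.1767, 0.2296]
tool_rot: [0.222, 0.975, -0.002, -0.004]
force: [0.2, -0.3, -0.3]
finger_gap: 0.768
```

>>> jog_arm:
  motion:
    - [-0.3,0.9,0,0,60]
    - [0,0,0,0,60]
    - [0,0,0,0,60]

```text
t: 1.82
tcp_pos: [0.6143, 0.1893, 0.2288]
tool_rot: [0.221, 0.975, -0.002, -0.006]
force: [-0.0, -0.7, 0.3]
finger_gap: 0.767
```

```bash
python3 - <<'E'
from station import *
from h import *
c=snapshot("wrist");s=sense();print(s['tcp_pos'],s['tool_rot'],s['finger_gap'])
im=c['img'][:,:,::-1].copy()
M=R.from_quat(s['tool_rot']).as_matrix();p=s['tcp_pos']
print(M.round(3))
for P,col in(([.617,.186,.143],(0,0,255)),(p,(255,0,0)),([p[0],p[1],.143],(0,255,0))):
    q=proj(c,P)[0];print(q);cv2.circle(im,tuple(int(x) for x in q),3,col,-1)
cv2.imwrite('pics/w1.png',im)
E
```

```text
[0.61395721 0.18974895 0.22881026] [ 0.2205017   0.9753614  -0.00228833 -0.00662533] 0.7660234447354061
[[-0.903  0.43  -0.014]
 [ 0.43   0.903 -0.002]
 [ 0.012 -0.007 -1.   ]]
[279.36108691 227.77339918]
[281.15729723 273.90820614]
[282.20314561 222.06213364]
```

View pics/w1.png

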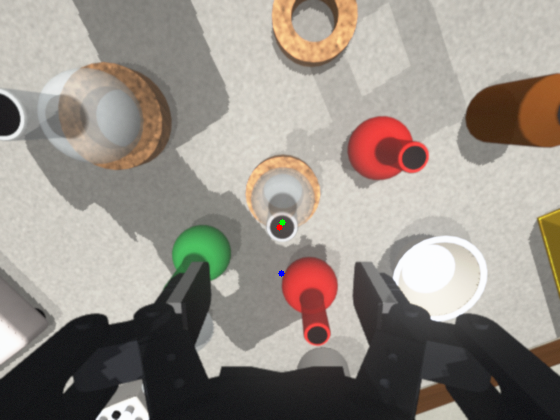

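```bash
python3 - <<'E'
from station import *
from h import *
c=snapshot("wrist");s=sense();print(s['tcp_pos'],s['qd'].round(4))
im=c['img'];
b=im[205:250,255:310];g=cv2.cvtColor(b,cv2.COLOR_RGB2GRAY);cv2.imwrite('pics/w1c.png',cv2.resize(b[:,:,::-1],None,fx=10,fy=10))
m=(g<60).astype('uint8');n,l,st,ce=cv2.connectedComponentsWithStats(m);
for i in range(1,n):
  if st[i,4]>30:
    u,v=ce[i]+[255,205];print(st[i],u,v,onz(c,u,v,.143))
M=R.from_quat(s['tool_rot']).as_matrix();print('grasp pt xy offset per depth',(M[:,2]).round(4))
E
```

```text
[0.61435362 0.18934487 0.228891  ] [-0.0134  0.0004 -0.0094 -0.0086 -0.0038 -0.0021]
grasp pt xy offset per depth [-0.0134 -0.0018 -0.9999]
```

```bash
python3 - <<'E'
from h import *
from station import *
c=snapshot("wrist");s=sense();print(s['tcp_pos'],s['tool_rot'])
print(onz(c,282.,227.,.143))
b=c['img'][205:250,255:310];cv2.imwrite('pics/w1c.png',cv2.resize(b[:,:,::-1],None,fx=10,fy=10))
E
```

```text
[0.61479156 0.18896416 0.22897439] [ 0.22086179  0.97528364 -0.002376   -0.00601989]
[0.6174118  0.18801557 0.143     ]
```

View pics/w1c.png

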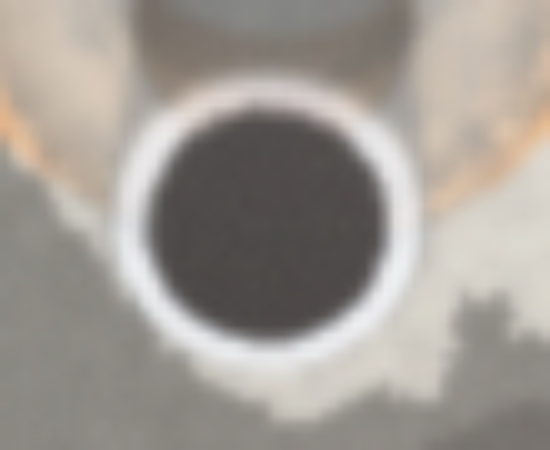

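The mouth is at wrist pixel (281,227), which gives (0.617, 0.1875). That matches within 2 mm. Descending slowly.

>>> jog_arm:
  motion:
    - [0.2,-0.2,-1.0,0,60]
    - [0,0,-1.5,0,60]
    - [0,0,-1.5,0,60]
    - [0,0,-1.0,0,60]
    - [0,0,-0.5,0,60]
    - [0,0,0,0,60]
    - [0,0,0,0,60]
    - [0,0,0,0,60]

```text
t: 2.63
tcp_pos: [0.6169, 0.1875, 0.1704]
tool_rot: [0.22, 0.976, -0.002, -0.005]
force: [0.6, 0.5, -0.4]
finger_gap: 0.765
```

>>> jog_arm:
  motion:
    - [0,0,-1.5,0,60]
    - [0,0,-1.5,0,60]
    - [0,0,-1.5,0,60]
    - [0,0,-1.0,0,60]
    - [0,0,-0.8,0,60]
    - [0,0,-0.4,0,60]
    - [0,0,0,0,60]
    - [0,0,0,0,60]
    - [0,0,0,0,60]

```text
t: 3.38
tcp_pos: [0.6227, 0.188, 0.1075]
tool_rot: [0.22, 0.976, 0.0, 0.002]
force: [-1.2, -0.6, 0.1]
finger_gap: 0.768
```

```bash
python3 - <<'E'
from h import *
from station import *
c=snapshot("wrist");s=sense();print(s['tcp_pos'],R.from_quat(s['tool_rot']).as_matrix().round(3),s['force'])
cv2.imwrite('pics/w2.png',c['img'][:,:,::-1])
E
```

```text
[0.62288945 0.18804892 0.10777017] [[-0.903  0.429  0.005]
 [ 0.429  0.903 -0.   ]
 [-0.005  0.002 -1.   ]] [-0.03940509 -0.7997603   0.3113529 ]
```

View pics/w2.png

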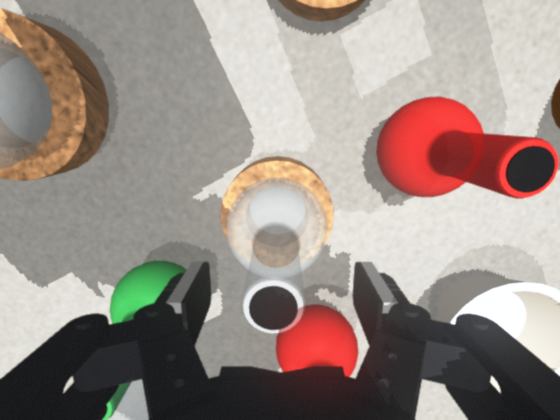

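The neck mouth at (273,306) is between the fingers but about 6 mm off, because the tool drifted in x. I'll correct that and finish the descent.

>>> jog_arm:
  motion:
    - [-0.5,-0.1,-0.4,0,60]
    - [0,0,-0.2,0,60]
    - [0,0,0,0,60]
    - [0,0,0,0,60]
    - [0,0,0,0,60]

```text
t: 3.85
tcp_pos: [0.6181, 0.1871, 0.1031]
tool_rot: [0.22, 0.976, 0.001, 0.004]
force: [-0.3, 0.4, -0.1]
finger_gap: 0.764
```

```bash
python3 - <<'E'
from h import *
from station import *
c=snapshot("wrist");s=sense();print(s['tcp_pos'],R.from_quat(s['tool_rot']).as_matrix().round(3),s['force'])
print(proj(c,[[.617,.187,.143]]))
cv2.imwrite('pics/w3.png',c['img'][:,:,::-1])
E
```

```text
[0.61820687 0.18711615 0.10312079] [[-0.903  0.429  0.008]
 [ 0.429  0.903 -0.   ]
 [-0.007  0.004 -1.   ]] [-0.46453971 -0.97160747 -0.04394366]
[[279.01264884 323.18693546]]
```

View pics/w3.png

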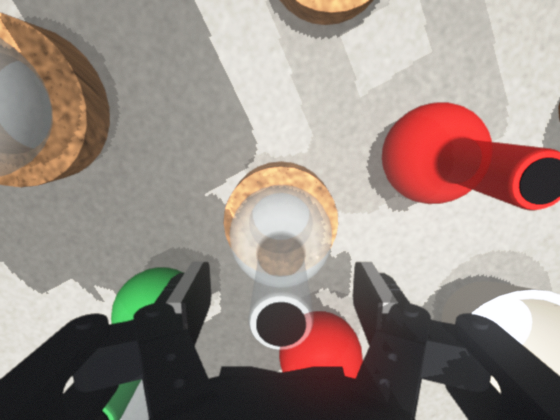

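The mouth at (281,323) is now centred between the pads. Closing.

>>> jog_arm:
  motion:
    - [0,0,0,0,110]
    - [0,0,0,0,140]
    - [0,0,0,0,170]
    - [0,0,0,0,200]
    - [0,0,0,0,230]
    - [0,0,0,0,255]
    - [0,0,0,0,255]
    - [0,0,0,0,255]
    - [0,0,0,0,255]
  squeeze: 25

```text
t: 4.65
tcp_pos: [0.6184, 0.1869, 0.1034]
tool_rot: [0.22, 0.976, 0.001, 0.004]
force: [0.4, 0.1, 0.1]
finger_gap: 0.276
```

```bash
python3 - <<'E'
from h import *
from station import *
s=sense();print(s['tcp_pos'],R.from_quat(s['tool_rot']).as_matrix().round(3),s['force'],s['finger_gap'])
E
```

```text
[0.61843907 0.18694774 0.10340958] [[-0.903  0.429  0.008]
 [ 0.429  0.903 -0.   ]
 [-0.008  0.003 -1.   ]] [0.38351448 0.09621813 0.12061731] 0.2757863164418236
```

Gap 0.276 × 85 = 23.5 mm, which matches the 24 mm neck. Lifting.

>>> jog_arm:
  motion:
    - [0,0,0.4,0,255]
    - [0,0,1.0,0,255]
    - [0,0,1.5,0,255]
    - [0,0,2,0,255]
    - [0,0,2,0,255]
    - [0,0,2,0,255]
    - [0,0,2,0,255]
    - [0,0,2,0,255]
    - [0,0,1,0,255]
    - [0,0,0.5,0,255]

```text
t: 5.48
tcp_pos: [0.6147, 0.1869, 0.2559]
tool_rot: [0.22, 0.976, 0.0, 0.001]
force: [0.3, -0.1, -1.2]
finger_gap: 0.269
```

>>> jog_arm:
  motion:
    - [0,0,1,0,255]
    - [0,0,1,0,255]
    - [0,0,0.5,0,255]
    - [0,0,0,0,255]
    - [0,0,0,0,255]
    - [0,0,0,0,255]

```text
t: 5.98
tcp_pos: [0.6137, 0.1868, 0.2825]
tool_rot: [0.22, 0.976, -0.0, 0.0]
force: [-0.0, -0.7, -0.1]
finger_gap: 0.27
```

```bash
python3 - <<'E'
from h import *
from station import *
c=snapshot("scene");s=sense();print(s['tcp_pos'],R.from_quat(s['tool_rot']).as_matrix().round(3),s['force'],s['finger_gap'],s['q'])
cv2.imwrite('pics/s1.png',c['img'][:,:,::-1])
E
```

```text
[0.61356427 0.18678821 0.28217392] [[-0.903  0.429  0.   ]
 [ 0.429  0.903 -0.001]
 [-0.    -0.001 -1.   ]] [ 0.68582093  0.0637922  -0.71411428] 0.27364233182948444 [ 1.21874364e-01  5.01245945e-01  1.32963487e+00 -6.62894316e-04
  1.31073759e+00 -1.00553763e+00]
```

View pics/s1.png

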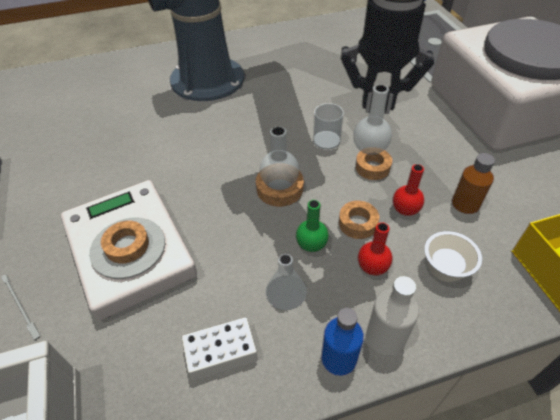

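The flask hangs upright in the gripper at (375,120), and its old ring at (359,218) is empty. Carrying it to the balance.

>>> jog_arm:
  motion:
    - [-0.2,-1,0,0,255]
    - [-0.2,-2,0,0,255]
    - [-0.3,-2.5,0,0,255]
    - [-0.3,-3,0,0,255]
    - [-0.3,-3,0,0,255]
    - [-0.3,-3,0,0,255]
    - [-0.3,-3,0,0,255]
    - [-0.3,-3,0,0,255]
    - [-0.3,-3,0,0,255]
    - [-0.3,-3,0,0,255]

```text
t: 6.87
tcp_pos: [0.5772, -0.087, 0.2748]
tool_rot: [0.214, 0.977, -0.001, -0.007]
force: [0.4, 0.8, -1.0]
finger_gap: 0.269
```

>>> jog_arm:
  motion:
    - [-0.1,-3,0,0,255]
    - [-0.1,-3,0,0,255]
    - [-0.1,-3,0,0,255]
    - [0,-2.5,0,0,255]
    - [0,-2,0,0,255]
    - [0,-1,0,0,255]
    - [0,-0.5,0,0,255]
    - [0,0,0,0,255]
    - [0,0,0,0,255]
    - [0,0,0,0,255]

```text
t: 7.7
tcp_pos: [0.5648, -0.2534, 0.2691]
tool_rot: [0.219, 0.976, -0.001, -0.013]
force: [0.7, -0.1, -0.2]
finger_gap: 0.274
```

>>> jog_arm:
  motion:
    - [1.2,-0.5,-0.5,0,255]
    - [0,0,-1,0,255]
    - [0,0,-1,0,255]
    - [0,0,0,0,255]
    - [0,0,0,0,255]
    - [0,0,0,0,255]
    - [0,0,0,0,255]

```text
t: 8.28
tcp_pos: [0.5754, -0.25, 0.2417]
tool_rot: [0.215, 0.976, 0.0, -0.016]
force: [-1.0, -0.5, -0.9]
finger_gap: 0.275
```

```bash
cat > chk.py <<'E'
from h import *
from station import *
import sys,pickle
c={n:snapshot(n) for n in('wrist','scene','top')};s=sense();pickle.dump((c,s),open('last.pkl','wb'))
M=R.from_quat(s['tool_rot']).as_matrix()
print(s['t'],s['tcp_pos'].round(4),M[:,2].round(4),s['force'].round(2),s['finger_gap'],s['qd'].round(3))
S=c['scene'];w=c['wrist']['img'];t=c['top']['img']
o=np.zeros((600,800,3),'uint8')
o[:300,:400]=cv2.resize(w,(400,300))
b=S['img'][150:300,50:250];o[300:,:400]=cv2.resize(b,(400,300),interpolation=cv2.INTER_CUBIC)
b=t[160:310,330:530];o[:300,400:]=cv2.resize(b,(400,300))
b=t[185:285,365:465];o[300:,400:700]=cv2.resize(b,(300,300))
cv2.imwrite(sys.argv[1],o[:,:,::-1])
E
python3 chk.py pics/c1.png
```

```text
8.4333 [ 0.5757 -0.2504  0.2421] [-0.0299  0.0072 -0.9995] [-0.97 -0.46 -1.26] 0.2742009986104047 [-0.002  0.001 -0.006 -0.001 -0.001  0.001]
```

View pics/c1.png

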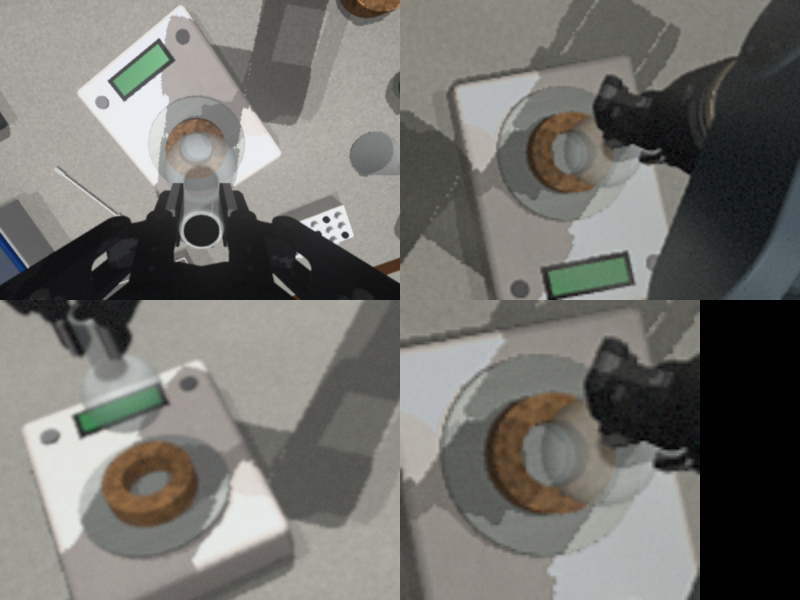

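The tool has leaned about 1.75° during travel. I have plenty of time, so I'll see whether vertical strokes straighten it (the descent at the pick shifted the lean by +0.02).

>>> jog_arm:
  motion:
    - [0,-0.8,0.5,0,255]
    - [0,0,0.5,0,255]
    - [0,0,0.5,0,255]
    - [0,0,0.5,0,255]
    - [0,0,0.5,0,255]
    - [0,0,0.5,0,255]
    - [0,0,0.5,0,255]
    - [0,0,0.5,0,255]
    - [0,0,0,0,255]
    - [0,0,0,0,255]

```text
t: 9.27
tcp_pos: [0.5764, -0.2608, 0.2894]
tool_rot: [0.216, 0.976, -0.001, -0.013]
force: [-1.0, 0.3, -1.5]
finger_gap: 0.27
```

>>> jog_arm:
  motion:
    - [0,0,-1.5,0,255]
    - [0,0,-1.5,0,255]
    - [0,0,-1.5,0,255]
    - [0,0,-0.5,0,255]
    - [0,0,0,0,255]
    - [0,0,0,0,255]
    - [0,0,0,0,255]

```text
t: 9.85
tcp_pos: [0.5768, -0.2605, 0.2387]
tool_rot: [0.216, 0.976, -0.001, -0.012]
force: [0.1, -0.0, -0.8]
finger_gap: 0.269
```

>>> jog_arm:
  motion:
    - [-2,0,0.5,0,255]
    - [0,0,0,0,255]
    - [0,0,0,0,255]
    - [0,0,0,0,255]

```text
t: 10.18
tcp_pos: [0.5582, -0.2615, 0.2468]
tool_rot: [0.215, 0.976, -0.002, -0.009]
force: [0.6, -0.4, -1.5]
finger_gap: 0.272
```

>>> jog_arm:
  motion:
    - [0.3,0,0,0,255]
    - [0.3,0,0,0,255]
    - [0.3,0,0,0,255]
    - [0.3,0,0,0,255]
    - [0.3,0,0,0,255]
    - [0.3,0,0,0,255]
    - [0,0,0,0,255]
    - [0,0,0,0,255]

```text
t: 10.85
tcp_pos: [0.581, -0.2619, 0.2475]
tool_rot: [0.215, 0.977, -0.003, -0.007]
force: [0.5, -0.2, -0.8]
finger_gap: 0.271
```

That worked: it reduced the lean from 0.024 to 0.014. Repeating.

>>> jog_arm:
  motion:
    - [-2.2,0.3,0,0,255]
    - [0,0,0,0,255]
    - [0,0,0,0,255]
    - [0.3,0,0,0,255]
    - [0.3,0,0,0,255]
    - [0.3,0,0,0,255]
    - [0.3,0,0,0,255]
    - [0.2,0,0,0,255]
    - [0,0,0,0,255]
    - [0,0,0,0,255]

```text
t: 11.68
tcp_pos: [0.5759, -0.2591, 0.247]
tool_rot: [0.214, 0.977, -0.003, -0.007]
force: [0.5, 0.2, -1.8]
finger_gap: 0.274
```

>>> jog_arm:
  motion:
    - [-2.2,0,0,0,255]
    - [0,0,0,0,255]
    - [0,0,0,0,255]
    - [0.3,0,0,0,255]
    - [0.3,0,0,0,255]
    - [0.3,0,0,0,255]
    - [0.3,0,0,0,255]
    - [0.3,0,0,0,255]
    - [0,0,0,0,255]
    - [0,0,0,0,255]

```text
t: 12.52
tcp_pos: [0.5725, -0.2593, 0.2468]
tool_rot: [0.214, 0.977, -0.003, -0.006]
force: [-0.8, -0.7, -0.8]
finger_gap: 0.275
```

```bash
python3 chk.py pics/c2.png
```

```text
12.6667 [ 0.5721 -0.2593  0.2468] [-0.0126 -0.0032 -0.9999] [-1.57 -1.13 -1.54] 0.2712437746969552 [-0.002 -0.003  0.005 -0.001 -0.     0.001]
```

>>> jog_arm:
  motion:
    - [0.2,0.1,-1,0,255]
    - [0.2,0,-1.2,0,255]
    - [0,0,-1.2,0,255]
    - [0,0,-1,0,255]
    - [0,0,-0.5,0,255]
    - [0,0,0,0,255]
    - [0,0,0,0,255]
    - [0,0,0,0,255]

```text
t: 13.33
tcp_pos: [0.575, -0.2573, 0.1908]
tool_rot: [0.214, 0.977, -0.002, -0.008]
force: [-0.7, -0.5, -1.3]
finger_gap: 0.274
```

```bash
python3 chk.py pics/c3.png
```

```text
13.4833 [ 0.5755 -0.2576  0.1917] [-0.0144 -0.0019 -0.9999] [-0.98  0.13 -0.25] 0.26953864368720226 [ 0.001 -0.006 -0.002  0.     0.001  0.   ]
```

View pics/c3.png

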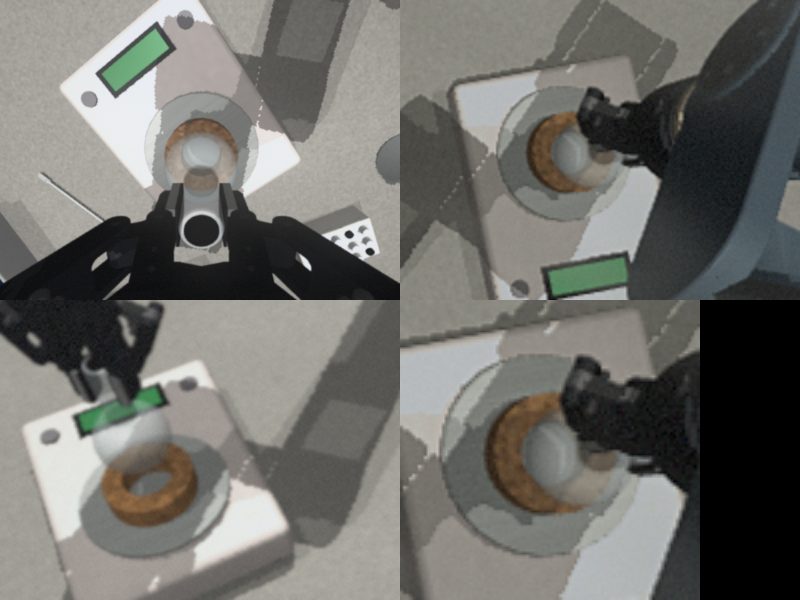

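Laterally the ring is centred under the flask: ring (201,152) and neck (201,230) in the wrist panel. The remaining lean is about 1.3°. It built up during the −y carry, so I'll try one quick +y stroke with a slow return.

>>> jog_arm:
  motion:
    - [0,0,1,0,255]
    - [0,0,1,0,255]
    - [0,2,0.5,0,255]
    - [0,3,0,0,255]
    - [0,3,0,0,255]
    - [0,0,0,0,255]
    - [0,0,0,0,255]
    - [0,0,0,0,255]

```text
t: 14.15
tcp_pos: [0.5792, -0.1784, 0.2292]
tool_rot: [0.215, 0.977, -0.005, 0.001]
force: [0.5, 0.1, -0.7]
finger_gap: 0.274
```

>>> jog_arm:
  motion:
    - [0,-0.7,0,0,255]
    - [0,-0.7,0,0,255]
    - [0,-0.7,0,0,255]
    - [0,-0.7,0,0,255]
    - [0,-0.7,0,0,255]
    - [0,-0.7,0,0,255]
    - [0,-0.7,0,0,255]
    - [0,-0.7,0,0,255]
    - [0,-0.7,0,0,255]
    - [0,0,0,0,255]

```text
t: 14.98
tcp_pos: [0.5793, -0.255, 0.23]
tool_rot: [0.219, 0.976, -0.006, 0.003]
force: [0.3, 0.2, -1.3]
finger_gap: 0.271
```

```bash
python3 chk.py pics/c4.png
```

```text
15.1333 [ 0.5792 -0.2529  0.23  ] [ 0.0022 -0.0124 -0.9999] [-0.48  0.56 -1.51] 0.2684570382476166 [ 0.01  -0.004  0.007  0.    -0.003  0.002]
```

The lean is down to under 0.8°. Now a slow descent with a small xy correction (target TCP about 0.578, −0.2565).

>>> jog_arm:
  motion:
    - [-0.1,-0.3,-0.6,0,255]
    - [0,0,-0.7,0,255]
    - [0,0,-0.7,0,255]
    - [0,0,-0.7,0,255]
    - [0,0,-0.7,0,255]
    - [0,0,-0.5,0,255]
    - [0,0,-0.3,0,255]
    - [0,0,0,0,255]
    - [0,0,0,0,255]
    - [0,0,0,0,255]

```text
t: 15.97
tcp_pos: [0.5772, -0.2526, 0.1818]
tool_rot: [0.216, 0.976, -0.005, 0.0]
force: [0.1, -0.5, -0.7]
finger_gap: 0.273
```

```bash
python3 chk.py pics/c5.png
```

```text
16.1167 [ 0.5774 -0.2528  0.1822] [-5.0e-04 -9.8e-03 -1.0e+00] [ 0.22 -0.64 -1.45] 0.27206130762488473 [-0.001 -0.002 -0.001 -0.001 -0.001 -0.001]
```

View pics/c5.png

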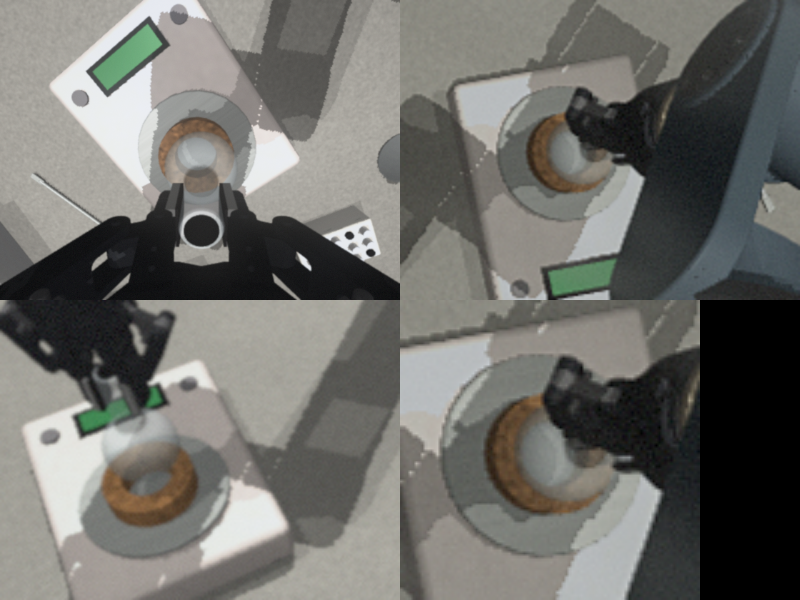

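In the wrist view the ring (196,155) sits left of the neck axis (201), which agrees with the −y correction still needed.

>>> jog_arm:
  motion:
    - [0.1,-0.4,-0.3,0,255]
    - [0,0,-0.3,0,255]
    - [0,0,-0.3,0,255]
    - [0,0,0,0,255]
    - [0,0,0,0,255]
    - [0,0,0,0,255]

```text
t: 16.62
tcp_pos: [0.5791, -0.2579, 0.1733]
tool_rot: [0.216, 0.976, -0.005, 0.002]
force: [0.5, -0.8, -1.2]
finger_gap: 0.271
```

```bash
python3 - <<'E'
from h import *
from station import *
s=sense();print(s['tcp_pos'],R.from_quat(s['tool_rot']).as_matrix()[:,2].round(4),s['force'])
E
```

```text
[ 0.57907723 -0.25786674  0.17329734] [ 0.0015 -0.0111 -0.9999] [ 0.53624557 -0.76173183 -1.18656803]
```

>>> jog_arm:
  motion:
    - [-0.05,0.1,-0.2,0,255]
    - [0,0,-0.2,0,255]
    - [0,0,-0.1,0,255]
    - [0,0,0,0,255]
    - [0,0,0,0,255]

```text
t: 17.03
tcp_pos: [0.5785, -0.2566, 0.1678]
tool_rot: [0.216, 0.976, -0.005, 0.002]
force: [-0.3, -0.8, -0.7]
finger_gap: 0.273
```

```bash
python3 chk.py pics/c6.png
```

```text
17.1833 [ 0.5786 -0.2566  0.168 ] [ 0.0016 -0.0112 -0.9999] [ 0.55  0.27 -0.27] 0.27068429092743473 [-0.001 -0.002 -0.001 -0.001 -0.001  0.001]
```

View pics/c6.png

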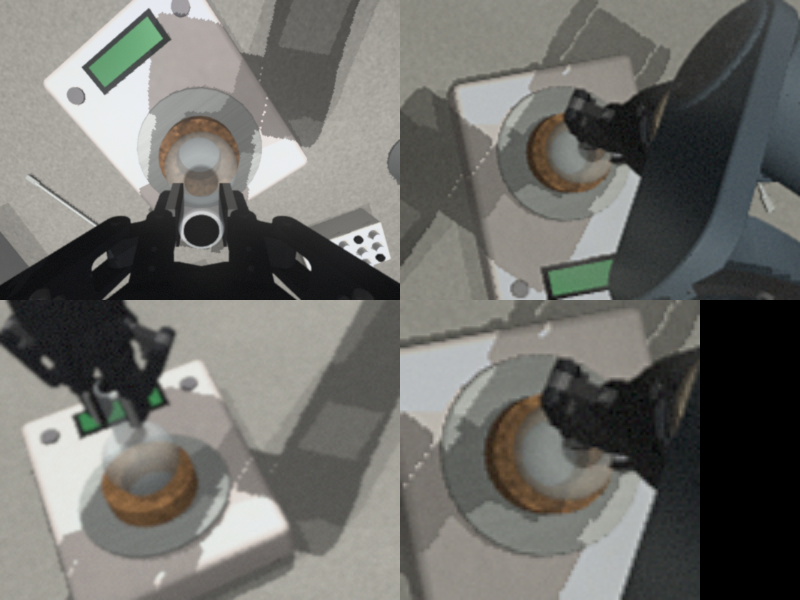

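>>> jog_arm:
  motion:
    - [0,0,-0.1,0,255]
    - [0,0,-0.1,0,255]
    - [0,0,0,0,255]
    - [0,0,0,0,255]

```text
t: 17.52
tcp_pos: [0.5788, -0.2571, 0.167]
tool_rot: [0.216, 0.976, -0.006, 0.003]
force: [-0.4, -0.2, -0.9]
finger_gap: 0.272
```

>>> jog_arm:
  motion:
    - [0,0,-0.07,0,255]
    - [0,0,0,0,255]
    - [0,0,0,0,255]

```text
t: 17.77
tcp_pos: [0.5789, -0.2573, 0.1667]
tool_rot: [0.216, 0.976, -0.006, 0.003]
force: [-0.3, 0.5, 0.9]
finger_gap: 0.278
```

>>> jog_arm:
  motion:
    - [0,0,-0.1,0,255]
    - [0,0,0,0,255]
    - [0,0,0,0,255]

```text
t: 18.02
tcp_pos: [0.5789, -0.2575, 0.1664]
tool_rot: [0.216, 0.976, -0.006, 0.003]
force: [-1.5, -0.1, 1.0]
finger_gap: 0.272
```

>>> jog_arm:
  motion:
    - [0,0,-0.1,0,255]
    - [0,0,0,0,255]
    - [0,0,0,0,255]

```text
t: 18.27
tcp_pos: [0.5789, -0.2577, 0.1662]
tool_rot: [0.216, 0.976, -0.007, 0.003]
force: [-0.8, 0.0, 1.1]
finger_gap: 0.274
```

```bash
python3 - <<'E'
from h import *
from station import *
import time
for i in range(6):
    snapshot("top");s=sense();print(s['tcp_pos'].round(4),R.from_quat(s['tool_rot']).as_matrix()[:,2].round(4),s['force'].round(2),s['ft_torque'].round(3))
E
```

```text
[ 0.5789 -0.2577  0.1662] [ 0.0035 -0.0141 -0.9999] [-0.35 -0.74  2.17] [0.042 0.198 0.007]
[ 0.5789 -0.2577  0.1662] [ 0.0034 -0.014  -0.9999] [-0.95 -0.31  2.85] [0.069 0.185 0.01 ]
[ 0.5789 -0.2577  0.1662] [ 0.0035 -0.014  -0.9999] [-1.35  0.1   1.81] [ 0.055  0.294 -0.025]
[ 0.5789 -0.2577  0.1662] [ 0.0034 -0.014  -0.9999] [-1.29 -0.38  2.32] [0.066 0.224 0.025]
[ 0.5789 -0.2577  0.1662] [ 0.0034 -0.014  -0.9999] [-1.11  1.02  2.59] [0.035 0.234 0.002]
[ 0.5789 -0.2577  0.1662] [ 0.0035 -0.014  -0.9999] [-0.05  0.51  2.84] [ 0.061  0.266 -0.011]
```

Contact: Fz went from −1 to about +2.4 N, at the expected height. The slight −x push suggests under 1 mm offset. I'll ease that and open gently.

>>> jog_arm:
  motion:
    - [-0.05,0.03,0,0,255]
    - [0,0,0,0,255]
    - [0,0,0,0,255]
  squeeze: 20

```text
t: 18.82
tcp_pos: [0.5788, -0.2576, 0.1662]
tool_rot: [0.216, 0.976, -0.007, 0.004]
force: [-1.7, 0.0, 2.1]
finger_gap: 0.272
```

```bash
python3 - <<'E'
from h import *
from station import *
for i in range(4):
    snapshot("top");s=sense();print(s['tcp_pos'].round(4),R.from_quat(s['tool_rot']).as_matrix()[:,2].round(4),s['force'].round(2),s['ft_torque'].round(3))
E
```

```text
[ 0.5788 -0.2576  0.1662] [ 0.0044 -0.0145 -0.9999] [-0.92 -0.2   2.02] [0.061 0.248 0.018]
[ 0.5788 -0.2576  0.1662] [ 0.0043 -0.0145 -0.9999] [-0.23  0.48  2.26] [0.055 0.196 0.027]
[ 0.5788 -0.2576  0.1662] [ 0.0044 -0.0146 -0.9999] [-1.14  0.78  1.75] [0.054 0.221 0.041]
[ 0.5788 -0.2576  0.1662] [ 0.0043 -0.0145 -0.9999] [-0.32 -0.5   2.94] [ 0.03   0.183 -0.027]
```

>>> jog_arm:
  motion:
    - [0,0,0,0,180]
    - [0,0,0,0,175]
    - [0,0,0,0,170]
    - [0,0,0,0,165]
    - [0,0,0,0,160]
    - [0,0,0,0,150]
    - [0,0,0,0,140]
    - [0,0,0,0,130]

```text
t: 19.68
tcp_pos: [0.5791, -0.2571, 0.1645]
tool_rot: [0.216, 0.976, -0.006, 0.004]
force: [0.3, 0.1, 0.2]
finger_gap: 0.49
```

```bash
python3 chk.py pics/c7.png
```

```text
19.8333 [ 0.5791 -0.2572  0.1646] [ 0.0046 -0.0134 -0.9999] [-0.22 -0.27  0.37] 0.48997484441212313 [ 0.001  0.    -0.001 -0.002  0.    -0.   ]
```

View pics/c7.png

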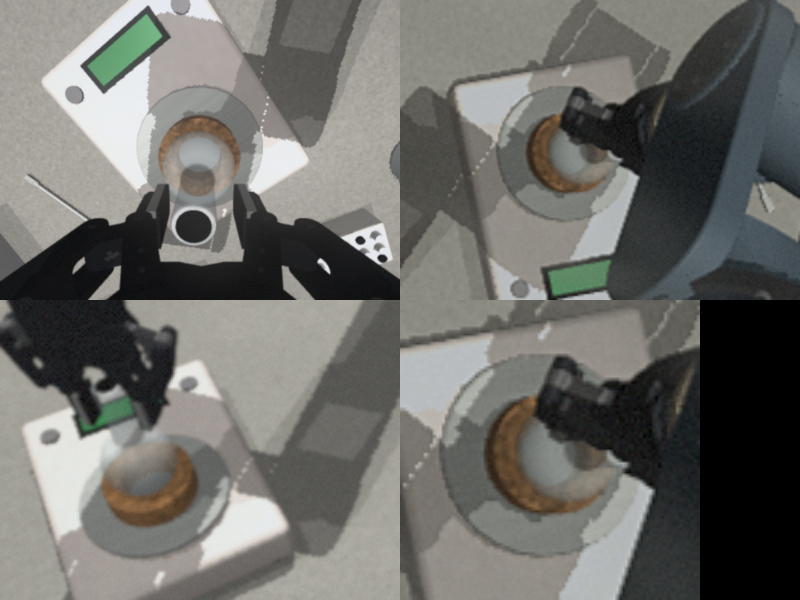

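The mouth moved left on release (from 202 to 192), so the flask may have leaned. I'll measure it before doing anything.

```bash
python3 - <<'E'
from h import *
import pickle
c,s=pickle.load(open('last.pkl','rb'))
W=c['wrist'];S=W['img'][270:370,220:330]
cv2.imwrite('pics/m1.png',cv2.resize(S[:,:,::-1],None,fx=6,fy=6,interpolation=cv2.INTER_CUBIC))
T=c['scene']['img'][190:270,85:165]
cv2.imwrite('pics/m2.png',cv2.resize(T[:,:,::-1],None,fx=7,fy=7,interpolation=cv2.INTER_CUBIC))
x,y=.5766,-.2584
print('upright pred wrist mouth',proj(W,[[x,y,.205],[x,y,.09]]),'scene',proj(c['scene'],[[x,y,.205],[x,y,.09]]))
hsv=cv2.cvtColor(W['img'],cv2.COLOR_RGB2HSV);m=((hsv[...,0]>4)&(hsv[...,0]<20)&(hsv[...,1]>90)&(hsv[...,2]>60)).astype('uint8')
m[:150]=0;m[260:]=0;m[:,:200]=0;m[:,360:]=0
p=np.argwhere(m)[:,::-1];h=cv2.convexHull(p.astype(np.int32))[:,0].astype(float);Q=onz(W,h[:,0],h[:,1],.09)
from scipy.optimize import least_squares
print(least_squares(lambda v:np.hypot(Q[:,0]-v[0],Q[:,1]-v[1])-.04,[x,y],loss='soft_l1',f_scale=.001).x)
E
```

```text
upright pred wrist mouth [[272.93200635 322.52689224]
 [278.78755091 222.78153437]] scene [[102.93741051 193.08825508]
 [123.59543798 236.80761716]]
[ 0.57673491 -0.2587621 ]
```

View pics/m1.png

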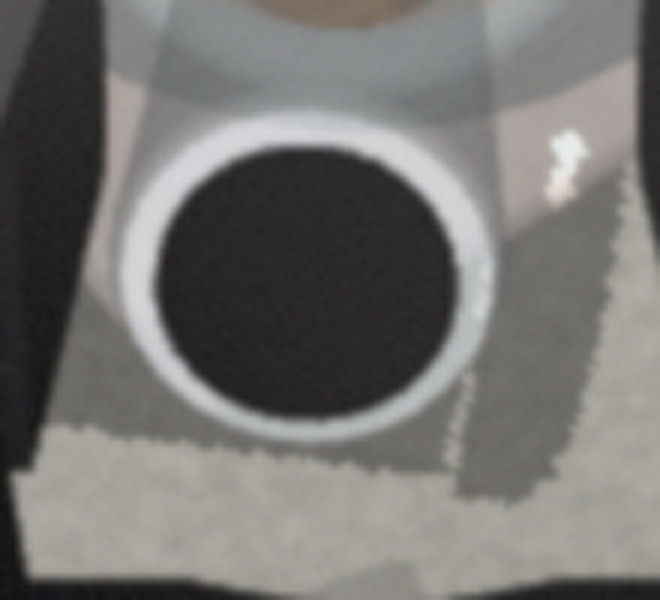

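View pics/m2.png

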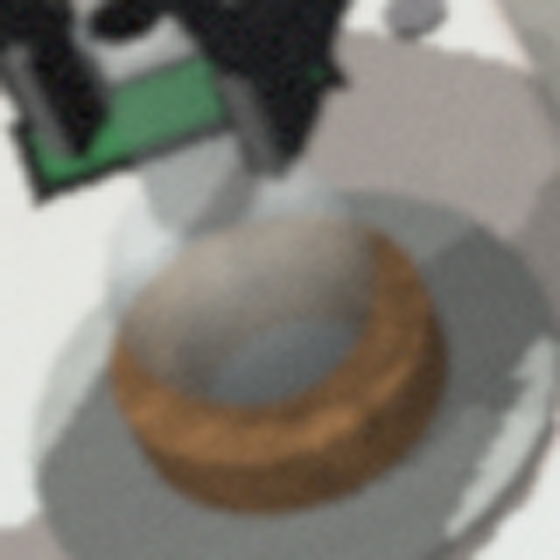

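```bash
python3 - <<'E'
from h import *
import pickle
c,s=pickle.load(open('last.pkl','rb'))
W=c['wrist']
print(onz(W,271.2,316.7,.205),onz(W,281.,323.,.143))
E
```

```text
[ 0.57418421 -0.25793224  0.205     ] [ 0.61676586 -0.27477589  0.143     ]
```

The mouth is about 2.7 mm from the ring's axis, at most 1.7° of lean, close to measurement error. I'll widen the jaws, retreat straight up and check with an unobstructed view.

>>> jog_arm:
  motion:
    - [0,0,0,0,90]
    - [0,0,0,0,60]
    - [0,0,0,0,60]
    - [0,0,0.5,0,60]
    - [0,0,1,0,60]
    - [0,0,1,0,60]
    - [0,0,1,0,60]
    - [0,0,1,0,60]
    - [0,0,1,0,60]
    - [0,0,0,0,60]

```text
t: 20.67
tcp_pos: [0.5797, -0.2575, 0.2271]
tool_rot: [0.216, 0.976, -0.007, 0.005]
force: [0.5, 0.4, -0.1]
finger_gap: 0.764
```

>>> jog_arm:
  motion:
    - [0,0,1,0,60]
    - [0,0,1.5,0,60]
    - [0,0,1.5,0,60]
    - [0,0,1,0,60]
    - [-0.5,0,0,0,60]
    - [0,0,0,0,60]
    - [0,0,0,0,60]

```text
t: 21.25
tcp_pos: [0.5736, -0.2571, 0.2824]
tool_rot: [0.216, 0.976, -0.007, 0.006]
force: [-0.5, 0.2, -0.6]
finger_gap: 0.766
```

```bash
python3 chk.py pics/c8.png; python3 - <<'E'
from h import *
import pickle
c,s=pickle.load(open('last.pkl','rb'))
W=c['wrist'];x,y=.5766,-.2585
print(proj(W,[[x,y,.205],[x,y,.09]]),proj(c['scene'],[[x,y,.205],[x,y,.09]]))
cv2.imwrite('pics/w8.png',W['img'][:,:,::-1])
cv2.imwrite('pics/s8.png',cv2.resize(c['scene']['img'][155:275,70:190][:,:,::-1],None,fx=5,fy=5,interpolation=cv2.INTER_CUBIC))
E
```

```text
21.4 [ 0.5734 -0.2568  0.2815] [ 0.0064 -0.0146 -0.9999] [-0.    0.14 -0.66] 0.7662113013618873 [ 0.001  0.003 -0.004  0.     0.002  0.   ]
[[282.07887543 227.97292748]
 [283.11033519 191.59130397]] [[102.87282891 193.10306866]
 [123.53844881 236.82180678]]
```

View pics/w8.png

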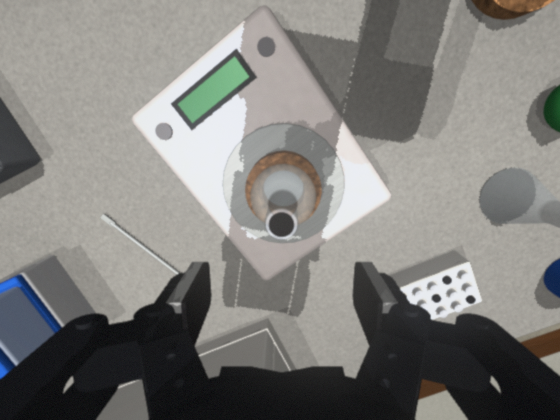

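View pics/s8.png

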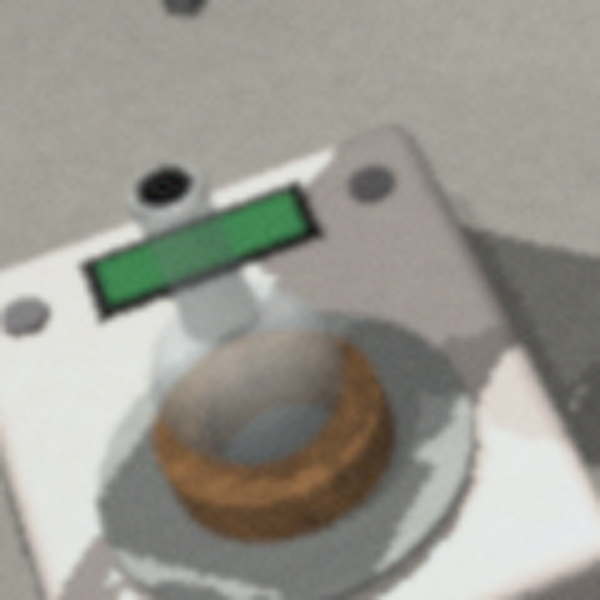

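>>> jog_arm:
  motion:
    - [-0.5,2,0.5,0,60]
    - [-0.5,3,0.5,0,60]
    - [-0.5,3,0,0,60]
    - [-0.5,3,0,0,60]
    - [0,3,0,0,60]
    - [0,3,0,0,60]
    - [0,3,0,0,60]
    - [0,2,0,0,60]
    - [0,0,0,0,60]
    - [0,0,0,0,60]

```text
t: 22.23
tcp_pos: [0.548, -0.0292, 0.2833]
tool_rot: [0.219, 0.976, -0.006, -0.002]
force: [0.0, -1.0, -0.5]
finger_gap: 0.765
```

```bash
python3 chk.py pics/c9.png; python3 - <<'E'
from h import *
import pickle
c,s=pickle.load(open('last.pkl','rb'))
T=c['top'];S=c['scene'];x,y=.5766,-.2584
o=np.zeros((600,800,3),'uint8')
for i,(n,(u,v)) in enumerate({'top':(418,238),'scene':(115,212)}.items()):
    C=c[n];b=cv2.resize(C['img'][v-35:v+35,u-33:u+33],None,fx=6,fy=6,interpolation=cv2.INTER_CUBIC)
    o[:420,i*400:i*400+396]=b
    p=proj(C,[[x,y,.205],[x,y,.09]]);print(n,p,(p-[u-33,v-35]+.5)*6)
cv2.imwrite('pics/m9.png',o[:420,:,::-1])
E
```

```text
22.3833 [ 0.5484 -0.0308  0.2835] [-0.006  -0.0101 -0.9999] [ 0.08 -0.22  0.26] 0.7652034841320894 [-0.014  0.001 -0.006 -0.002 -0.     0.001]
top [[439.30830512 232.00836222]
 [415.70370243 235.58123409]] [[328.84983071 177.05017332]
 [187.22221455 198.48740452]]
scene [[102.93741051 193.08825508]
 [123.59543798 236.80761716]] [[128.62446305  99.52953048]
 [252.57262786 361.84570294]]
```

View pics/m9.png

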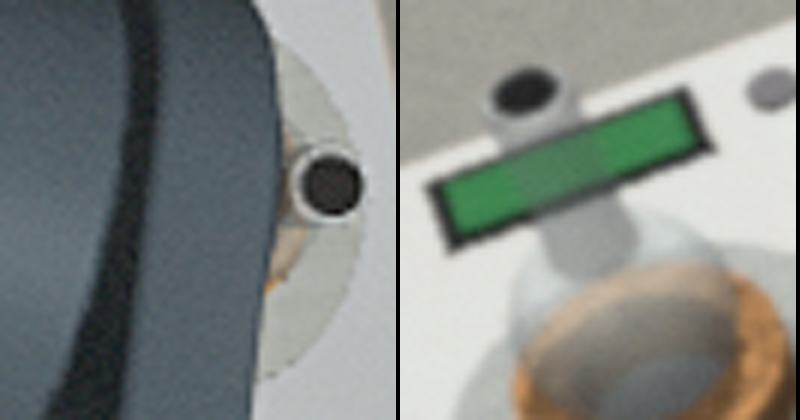

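View pics/c9.png

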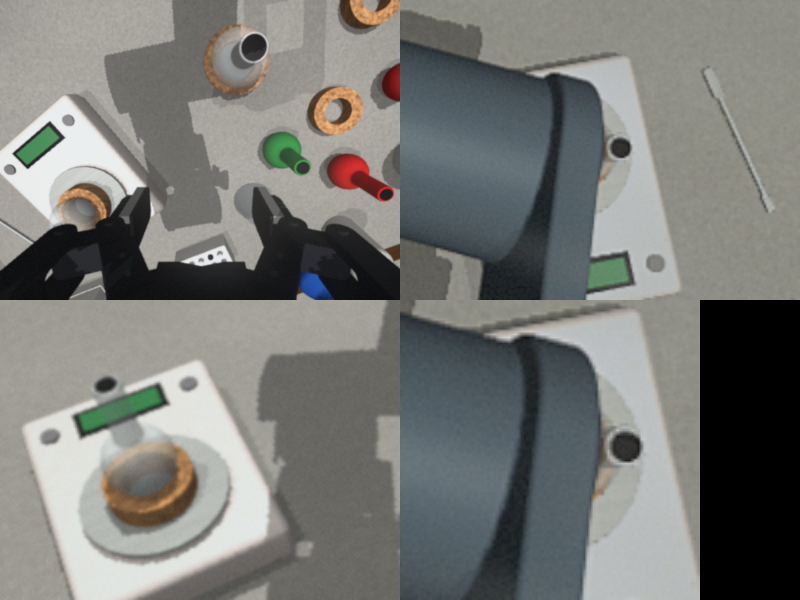

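All three cameras agree that the mouth is 2–3 mm toward −x. I'll check whether the bulb itself is centred and whether the bystanders have moved.

```bash
python3 - <<'E'
from h import *
import pickle
c,s=pickle.load(open('last.pkl','rb'));d=pickle.load(open('s0.pkl','rb'))
x,y=.5766,-.2584
C=c['scene'];e=np.array(C['eye'])
def draw(im,o,k,c0,rad,col):
    v=c0-e;L=np.linalg.norm(v);v/=L;a=np.cross(v,[0,0,1]);a/=np.linalg.norm(a);b=np.cross(v,a)
    th=np.linspace(0,2*np.pi,200);r=rad*np.sqrt(1-(rad/L)**2);cc=c0-v*rad*rad/L
    P=cc+r*(np.cos(th)[:,None]*a+np.sin(th)[:,None]*b);q=(proj(C,P)-o+.5)*k
    cv2.polylines(im,[q.astype(np.int32)],True,col,1,cv2.LINE_AA)
def circ(im,o,k,cx,cy,z,r,col):
    th=np.linspace(0,2*np.pi,100);P=np.stack([cx+r*np.cos(th),cy+r*np.sin(th),0*th+z],1)
    cv2.polylines(im,[((proj(C,P)-o+.5)*k).astype(np.int32)],True,col,1,cv2.LINE_AA)
o=np.array([80,180]);k=7
im=cv2.resize(C['img'][180:265,80:165],None,fx=k,fy=k,interpolation=cv2.INTER_CUBIC)
im2=im.copy()
draw(im2,o,k,np.array([x,y,.113]),.032,(255,0,0));circ(im2,o,k,x,y,.205,.012,(255,0,0));circ(im2,o,k,x,y,.09,.04,(0,0,255))
f=np.hstack([im,im2])[:,:,::-1];cv2.imwrite('pics/m10.png',cv2.resize(f,(800,400)))
a=d['scene']['img'];b=C['img'];df=np.abs(a.astype(int)-b).max(2).astype('uint8')
cv2.imwrite('pics/diff.png',np.hstack([df*3,cv2.cvtColor(b,cv2.COLOR_RGB2GRAY)])[:, :1120] if 0 else cv2.cvtColor(np.clip(df*2,0,255),cv2.COLOR_GRAY2BGR))
P=cloud(c['top']);q=P[(np.hypot(P[...,0]-.575,P[...,1]+.258)<.014)&(P[...,2]>.19)];print('rim z',len(q),np.percentile(q[:,2],[50,90]),q.mean(0))
E
```

```text
rim z 181 [0.20511123 0.20704102] [ 0.57415642 -0.25690093  0.20433683]
```

View pics/m10.png

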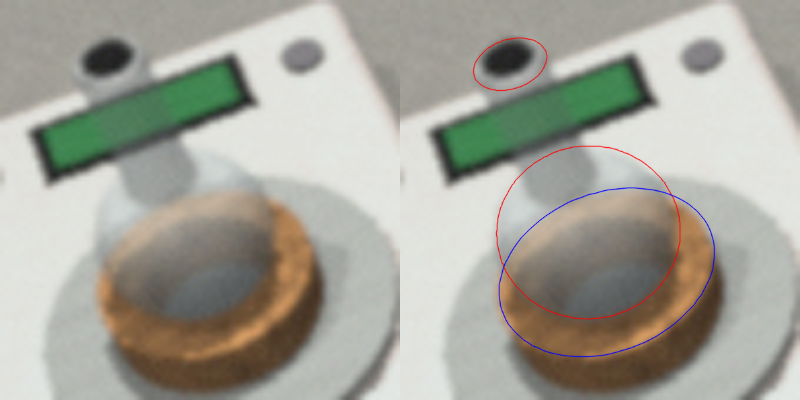

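View pics/diff.png

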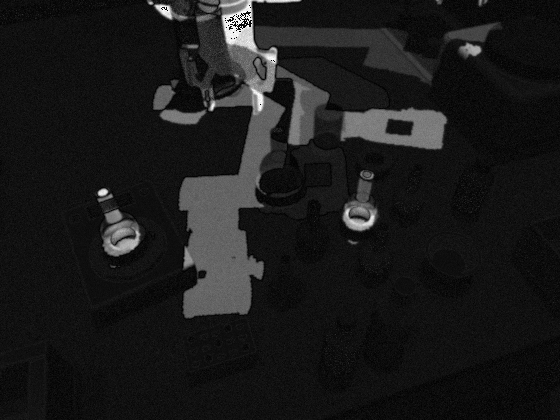

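The bulb, ring and mouth overlays match the upright prediction to about 1 px. The rim is at 0.205 m, the exact seated height, and the difference image shows no bystander moved. Handing in.

```bash
python3 - <<'E'
from station import *
print(sign_off()); print(sense()['t'])
E
```

```text
the job is handed in; nothing more can be done
None
the job is handed in; nothing more can be done
```

The small clear flask is now seated in the cork ring on the balance pan, and I handed the job in about 22 s into the 42 s allowed. I gripped it by the neck at 20–25 N and lowered it in millimetre steps until it touched with about 3 N. I then opened the jaws slowly and moved the arm clear.

- **Seating:** the rim is at 0.205 m, the seated height, and the bulb and ring overlays match the prediction to about 1 px in the scene view.
- **Level:** the three cameras put the mouth 2–3 mm toward −x, a lean of roughly 1.5°. That is close to the 2 mm calibration error, so I did not nudge it.
- **Bystanders:** comparing the first and last scene pictures shows the large flask, the conical flask and the look-alikes unmoved. Only shadows, the arm and the moved flask changed.
- **Tool lean and release:** the tool leaned about 1.75° while carrying the flask, and I brought that under 1° before lowering. The mouth shifted a few millimetres when the jaws opened, which probably left the small lean.

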